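# Refit the handwheel of the yard water valve and open it

### The arm

A 6-joint arm with a two-finger parallel gripper is mounted at the origin on the work surface. World frame = base frame: x ahead of the robot, y to its left, z up, the work surface at z = 0. Lengths are in mm, angles in rad, forces in N, time in s.
With the tool pointing down it reaches from about 275 to 1000 mm from the base axis. Payload 8.4 kg.
Tool frame: the origin (TCP) lies midway between the tips of the shut fingers; the grasp point (between the pads) lies 19 mm behind it (ctrl.grip_point_offset is the distance from the TCP to the grasp point, in mm); z points along the fingers, y is the line along which they close (so a half turn about z gives the same grasp; the last joint's range is limited). The gripper opens to 85 mm and grips with 20 to 120 N. Pads are 22 mm wide; open, the fingers measure 114 mm over their backs; the gripper's body (76 mm by 85 mm) begins 54 mm behind the grasp point. The pads swing forward as they close: fully open they stand 13 mm farther back than shut.
Start: joints at [-1.245, 0.353, 1.633, -0, 1.155, -0.002], TCP at [201.224, -591.723, 193.881] pointing down, gripper open.
Joint ranges: [-2.63, 2.63], [-0.92, 2.1], [0.06, 2.66], [-1.3, 4.44], [0, 2.69], [-3.02, 3.02]. Speed limits (rad/s): [2.22, 2.22, 2.79, 3.14, 3.14, 3.14].

### API

Orientations are given as a unit quaternion [x, y, z, w].
In Python, from station import ctrl gives the robot as it stands. The module is installed in compiled form; this text tells all that it offers.
- The arm moves only by the tool play_rows, never from a script. Its argument "moves" is a list of rows, each a list of 3 entries, a list of its own where there are three numbers: the shift along the tool's x, y, z in m, then the turn about the tool's z in degrees, then the opening, from 0 (shut) to 1 (fully open). A call has 1 to 10 rows; each row is the pose to reach, as a shift and turn from the pose commanded when the call began, along the tool's axes at that moment; what a row does not reach only later rows make up. A row lasts 1/8 s, in which the tool goes at most 62.5 mm and 10.7 degrees, less where a joint would pass 70% of its speed; a pose out of reach is approached as far as the arm can. A call with a gripper value outside its range is refused whole. The fingers move at their own pace and stop on an object; "newtons" is the grip in N (left out, the last holds). Time passes only in rows, so rows that repeat a pose let the fingers close. It gives the time, the measured TCP pose, the force and the opening at its end, in the units of the state.
- ctrl.read_state(): the state, without advancing time (a new reading comes with each control period).
- ctrl.camera(name): name is "scene" or "top" or "wrist"; returns the picture (400x640x3 uint8, red, green, blue); there is no depth.
- ctrl.camera_model(name): a dict with "fx", "fy", "cx", "cy" (pixels), "R" (3x3) and "t" (3): a world point X has camera coordinates R X + t; the wrist camera has in their place "tool_from_camera" (4x4, takes a point from camera to tool coordinates, whose origin is the TCP and whose axes are the flange's). Camera axes: x right, y down, z forward; pixel columns grow to the right and rows downward; lengths in mm; the calibration is good to about 2 mm. A picture is of the moment at which its call begins: read the wrist's pose just before it. camera_model takes no time and is no camera call.
- ctrl.hand_in(): hands the job in, once; it reports no verdict.
The state is a dict: "clock": time; "joints": joint angles; "joint_vel": joint speeds; "effort": joint torques, N m; "position": TCP position; "tool_rot": TCP orientation; "force": force on the tool from outside, world axes, zero at the start; "wrist_torque": the same for the moment, N m; "width": opening from 0.0 (shut) to 1.0 (fully open).
Only numpy, scipy, OpenCV 4.12 (cv2) and the standard library are available. Lean on these libraries where they do the work, as an engineer would, in place of code of your own. Each camera call takes 0.05 s, during which the arm holds its last target. There are 200 camera calls.

### The job

The red handwheel has come off the water valve on the outdoor sink counter. Put it back on the valve's square spindle, upright and fully home, then turn it anticlockwise (seen from above) by about a quarter turn to open the closed valve, and let go. Leave the whetstone, bucket, bottle and sickle where they are.

Things in the scene. Friction and masses are not known exactly. Their poses are not given: they have to be found in the camera images.
- wheel_hub (a point): Loose red handwheel, 0.35 kg, lying flat, right way up. This point is on its hub's axis, 36 mm above its underside; x, y square to the hub's flats, z up. Hub: square block 42 x 42 mm, 60 mm tall, with a 21 mm square bore right through along z, sides parallel to its flats. Round rim at its foot: 124 mm outside, 102 mm inside, 12 mm high. Grip the hub across two opposite flats, above the rim.
- wheel_base (a point): Centre of the wheel's underside (the bore's lower mouth), 36 mm below wheel_hub, same axes. Four flat spokes, 12 mm wide and up to 10 mm high, join rim and hub along the hub's diagonals. Any of the four quarter-turn positions on the spindle is right.
- spindle_foot (a point): Fixed point on the bolted-down valve, on the spindle's axis: centre of the flat brass shoulder (48 mm wide, 80 mm above the counter) on which the wheel's underside rests when fully home. z up, x along the pipe. The valve: dark base plate 170 x 90 mm, steel pipe along it, round brass body in the middle.
- spindle_shaft (a point): Same point, turning with the steel spindle: x, y square to its flats, z up. The spindle is an 18 x 18 mm square bar from the shoulder to 30 mm above it, then a 7 mm cone (18 to 10 mm diameter): its tip is 37 mm above the shoulder. The bore leaves 1.5 mm all round; the wheel goes down only if squared to within about 10 degrees.
- spindle (a joint): Angle of the spindle, rad: 0 at the start (closed, against its stop), grows anticlockwise seen from above; turns with about 0.12 N m of friction and stays where it is left. A quarter turn is 1.57.
- whetstone: Loose grey whetstone 200 x 62 x 35 mm, lying along its x axis; origin at the centre of its underside.
- bucket: Loose blue plastic bucket, 150 mm wide at the rim, 110 mm tall; origin at the centre of its underside.
- bottle: Loose white bottle with a green cap, 68 mm diameter, 170 mm tall; origin at the centre of its underside.
- sickle: Loose sickle with a wooden handle, lying flat (28 mm high), about 270 mm long; handle along its y axis, blade curving to +y and +x; origin near the middle of the handle, on the counter.
Things that resemble listed ones, but are neither listed nor needed, are in the scene too. There is more than one size of the part that bears wheel_hub; the job needs the larger.

How it is judged (in metres and radians):
On the way, in this order (a step that is already met when the one before it is completed fails the run):
1. the wheel is fully home on the spindle, the valve still nearly closed (z of wheel_base in the frame of spindle_foot between -0.004 and 0.004 m and horizontal distance between wheel_base and spindle_foot below 0.006 m and angle between wheel_base's own z axis and vertical below 0.08 rad and value of joint spindle below 0.6 rad), for 0.2 s.
2. the spindle is turned about a quarter turn open with the wheel home (z of wheel_base in the frame of spindle_foot between -0.004 and 0.004 m and horizontal distance between wheel_base and spindle_foot below 0.006 m and angle between wheel_base's own z axis and vertical below 0.08 rad and value of joint spindle between 1.1 and 2.05 rad), for 0.2 s.
At the end, for the whole second after the job is handed in: The wheel sits fully home on the spindle (underside within 4 mm of the shoulder, within 6 mm of the axis, tilted less than 0.08 rad), the spindle is 1.1 to 2.05 rad open, everything is released and at rest, and the bystanders are within 30 mm of where they were (all of step 2 and linear speed of wheel below 0.02 m/s and velocity of joint spindle between -0.1 and 0.1 rad/s and distance of each of whetstone, bucket, bottle, sickle from where it was at the start of the episode below 0.03 m); the robot touches nothing.
It fails at once if the whetstone is pushed more than 30 mm (distance of whetstone from where it was at the start of the episode above 0.03 m).
It fails at once if the bucket is pushed more than 30 mm (distance of bucket from where it was at the start of the episode above 0.03 m).
It fails at once if the bottle is pushed more than 30 mm (distance of bottle from where it was at the start of the episode above 0.03 m).
It fails at once if the sickle is pushed more than 30 mm (distance of sickle from where it was at the start of the episode above 0.03 m).
It also fails if it takes over 46 s, if anything falls off the work surface, if the arm or the gripper's body presses on something with over 40 N, if the wrist force passes 120 N, or if a joint passes its speed limit or range.

## Working session

There is one attempt and no reset: what is moved stays moved. The work goes in short steps, Python scripts to look and compute and a tool call to move; the robot and the scene stay as the last step left them, time stands still between calls to the robot, and variables do not carry over. Pictures are saved under pics/ and viewed, on a budget of 10 in all, crops included, one or two more only if the job needs it, and the job is handed in when it is done.

Besides the shell and the picture viewer there is one more tool, called as name(argument=value, ...) on one line, values as JSON. play_rows: Moves the arm, as the interface text tells. Its arguments: {"type":"object","properties":{"moves":{"type":"array","items":{"type":"array"}},"newtons":{"type":"number"}},"required":["moves"]}

```bash
mkdir -p pics; python3 - <<'E'
from station import ctrl
import cv2,numpy as np
s=ctrl.read_state();print(s)
for n in("top","scene"):
    cv2.imwrite(f"pics/{n}0.png",ctrl.camera(n)[:,:,::-1])
    print(n,ctrl.camera_model(n))
print(ctrl.camera_model("wrist"),ctrl.grip_point_offset)
E
```

```text
{'clock': 0.0, 'joints': array([-1.24536133e+00,  3.53683122e-01,  1.63414202e+00, -1.30617857e-05,
        1.15521009e+00, -2.40307669e-03]), 'joint_vel': array([-7.05798681e-04, -7.80093189e-04, -1.29010699e-03,  1.38369961e-03,
       -9.26239468e-05, -1.15528544e-03]), 'effort': array([-2.03279618e-03, -6.05254698e+01, -3.42070091e+01, -3.29984587e-04,
        9.34099022e-03, -1.99955116e-05]), 'position': array([ 201.06918372, -591.20284719,  193.13650929]), 'tool_rot': array([ 9.86594642e-01,  1.63188516e-01, -1.21889767e-04, -7.10944365e-04]), 'force': array([-0.44585398,  0.09376142, -0.04062861]), 'wrist_torque': array([ 0.02162195,  0.02843849, -0.00856132]), 'width': 0.9980591613805806}
top {'fx': 464.1967542136191, 'fy': 464.1967542136191, 'cx': 324.3294701073063, 'cy': 207.06900067074693, 'R': array([[-2.36173878e-02, -9.99721058e-01,  1.59702408e-04],
       [-9.93079416e-01,  2.34421019e-02, -1.15081456e-01],
       [ 1.15045611e-01, -2.87652055e-03, -9.93356045e-01]]), 't': array([  44.31229704,  569.31215612, 1006.6668167 ])}
scene {'fx': 445.9628632881164, 'fy': 445.9628632881164, 'cx': 314.43761904019516, 'cy': 197.89656231413852, 'R': array([[-0.54609643,  0.83769837,  0.00633501],
       [ 0.71145144,  0.46776193, -0.52443839],
       [-0.44228446, -0.28188688, -0.85142483]]), 't': array([ 298.96444807, -396.04386619, 1182.38505799])}
{'fx': 312.403263189034, 'fy': 312.403263189034, 'cx': 315.2987730375472, 'cy': 195.34909499420704, 'tool_from_camera': array([[ 2.83595188e-05, -9.59313938e-01, -2.82341578e-01,
         7.22326058e+01],
       [ 9.99999989e-01, -1.48305670e-05,  1.50833924e-04,
        -7.06134562e-01],
       [-1.48884371e-04, -2.82341579e-01,  9.59313927e-01,
        -1.80446067e+02],
       [ 0.00000000e+00,  0.00000000e+00,  0.00000000e+00,
         1.00000000e+00]])} 18.700000000000003
```

View pics/top0.png

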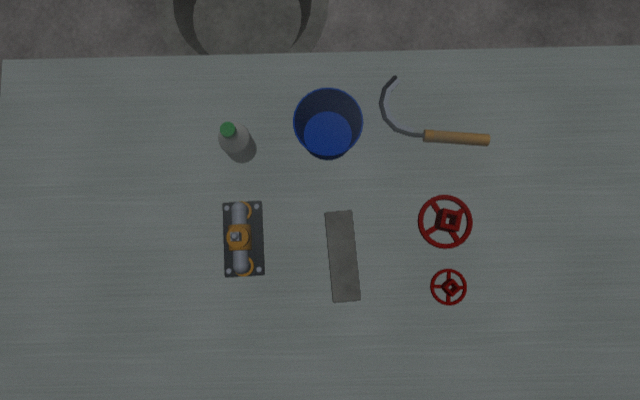

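View pics/scene0.png

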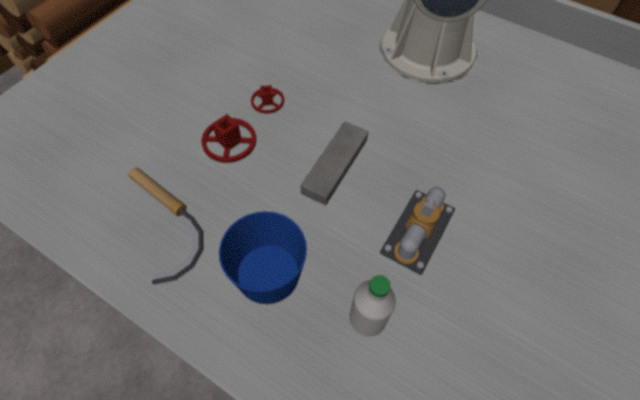

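The large wheel's rim is centred near top pixel (445,221) and the small look-alike is at (449,287). The valve is at (238,237), with the whetstone between them and the bucket and bottle behind.

```bash
cat > h.py <<'E'
from station import ctrl
import cv2,numpy as np
from scipy.spatial.transform import Rotation as Ro
def cam(name,s=None):
    m=ctrl.camera_model(name); K=np.array([[m['fx'],0,m['cx']],[0,m['fy'],m['cy']],[0,0,1]])
    if 'R' in m: return K,np.array(m['R']),np.array(m['t'])
    T=m['tool_from_camera']; Rt=Ro.from_quat(s['tool_rot']).as_matrix()
    Rw=Rt@T[:3,:3]; c=Rt@T[:3,3]+s['position']
    return K,Rw.T,-Rw.T@c
def toworld(c,uv,z):
    K,R,t=c; d=R.T@np.linalg.inv(K)@np.array([*uv,1.]); o=-R.T@t
    return o+d*(z-o[2])/d[2]
def proj(c,X):
    K,R,t=c; p=(R@np.atleast_2d(X).T).T+t; p=p@K.T; return p[:,:2]/p[:,2:]
E
python3 - <<'E'
from h import *
c=cam("top"); im=cv2.imread("pics/top0.png")
b,g,r=[im[:,:,i].astype(int) for i in range(3)]
m=((r>60)&(r>2*g)&(r>2*b)).astype(np.uint8)
for k in cv2.findContours(m,cv2.RETR_EXTERNAL,cv2.CHAIN_APPROX_NONE)[0]:
    if len(k)>40:
        e=cv2.fitEllipse(k); print(e, toworld(c,e[0],10).round(1))
for uv,z in [((238,237),117),((243,239),5),((223,202),5),((262,201),5),((265,275),5),((224,277),5),((228,130),170),((342,255),35)]:
    print(uv,z,toworld(c,uv,z).round(1))
def crop(x,y,n=45): return cv2.resize(im[y-n:y+n,x-n:x+n],(400,400),interpolation=cv2.INTER_CUBIC)
cv2.imwrite("pics/c1.png",np.clip(np.hstack([crop(445,221),crop(242,238)])*1.6,0,255))
E
```

```text
((448.3233642578125, 286.52850341796875), (34.347007751464844, 35.580780029296875), 143.47210693359375) [ 386.8 -243.2   10. ]
((444.92327880859375, 221.23387145996094), (51.504085540771484, 53.22745895385742), 133.1936492919922) [ 533.8 -243.4   10. ]
(238, 237) 117 [503.1 208.8 117. ]
(243, 239) 5 [504.5 218.    5. ]
(223, 202) 5 [590.7 263.8   5. ]
(262, 201) 5 [590.9 174.    5. ]
(265, 275) 5 [422.  168.6   5. ]
(224, 277) 5 [419.7 261.3   5. ]
(228, 130) 170 [712.4 218.3 170. ]
(342, 255) 35 [462.5  -5.6  35. ][ WARN:0@0.082] global loadsave.cpp:1063 imwrite_ Unsupported depth image for selected encoder is fallbacked to CV_8U.
```

View pics/c1.png

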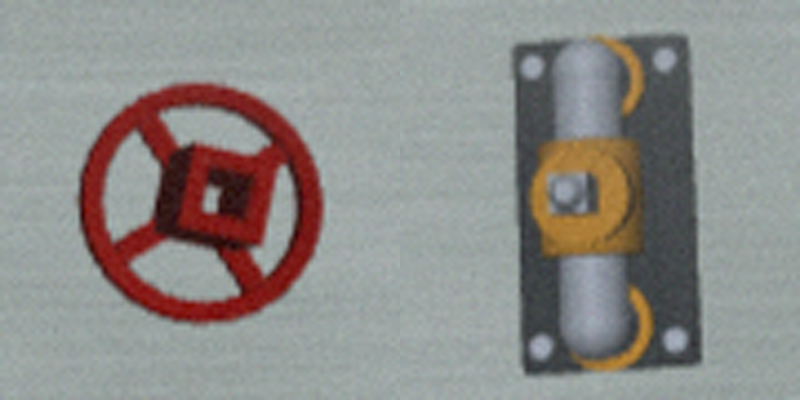

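The hub is turned about −12° from world x. The spindle looks squared to the plate, which sits at about +1°. I'll move over the wheel with the gripper yawed to the hub, then take a closer look.

play_rows(moves=[[[0.05,-0.026,0.0],-7,1],[[0.1,-0.052,0.0],-14,1],[[0.15,-0.078,0.01],-21,1],[[0.2,-0.104,0.02],-28,1],[[0.25,-0.13,0.03],-35,1],[[0.3,-0.156,0.04],-42,1],[[0.35,-0.182,0.05],-49,1],[[0.39,-0.203,0.06],-55,1],[[0.427,-0.222,0.06],-59,1],[[0.427,-0.222,0.06],-59,1]])

```text
clock: 1.35
position: [535.4, -242.0, 133.4]
tool_rot: [0.777, 0.629, 0.0, -0.0]
force: [0.6, -0.6, 0.4]
width: 1.001
```

```bash
cat > look.py <<'E'
import sys
from h import *
n=sys.argv[1]
s=ctrl.read_state(); im=ctrl.camera("wrist")[:,:,::-1]; c=cam("wrist",s)
cv2.imwrite(f"pics/{n}.png",im); np.savez(f"pics/{n}.npz",K=c[0],R=c[1],t=c[2])
X=Ro.from_quat(s['tool_rot']).as_matrix()
print(s['clock'],s['position'].round(1),"yaw",np.degrees(np.arctan2(X[1,0],X[0,0])).round(2),"z",X[:,2].round(4),s['joints'].round(2),s['force'].round(1),s['width'])
E
python3 look.py w1
```

```text
1.35 [ 535.4 -242.   133.4] yaw 78.0 z [-2.e-04  5.e-04 -1.e+00] [-0.43  0.36  1.77  0.    1.01 -0.22] [ 0.6 -0.6  0.4] 1.000546076765257
```

View pics/w1.png

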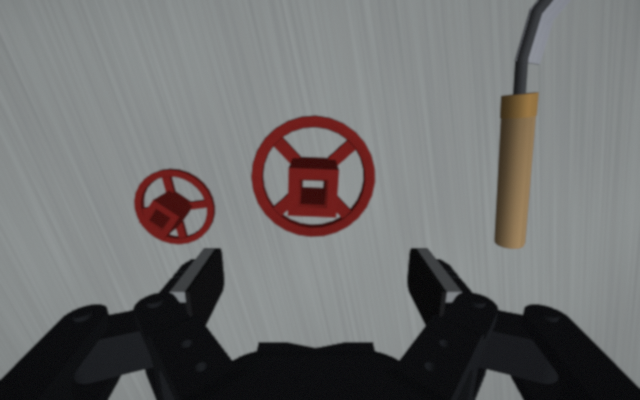

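The large wheel sits midway between the fingers, with its rim centred near (313,176) and its hub squared to the gripper. I'll refine its pose by fitting the wheel's silhouette.

```bash
cat > fitw.py <<'E'
import sys
from h import *
from scipy.optimize import minimize
n=sys.argv[1]; x0=[float(v) for v in sys.argv[2:5]]; z0=float(sys.argv[5]) if len(sys.argv)>5 else 0
im=cv2.imread(f"pics/{n}.png"); d=np.load(f"pics/{n}.npz"); c=(d['K'],d['R'],d['t'])
b,g,r=[cv2.GaussianBlur(im,(3,3),0)[:,:,i].astype(int) for i in range(3)]
m=((r>40)&(r>1.8*g)&(r>1.8*b)).astype(np.uint8)*255
uv=proj(c,[[x0[0],x0[1],z0+10]])[0]
roi=np.zeros_like(m); cv2.circle(roi,tuple(int(v) for v in uv),90,255,-1)
lab=cv2.connectedComponents(m&roi)[1]
m=np.where(lab==np.argmax(np.bincount(lab[lab>0])),255,0).astype(np.uint8)
S=8
def P(img,X,col):
    cv2.fillPoly(img,[np.round(proj(c,X)*S*1.0).astype(np.int32)],col,cv2.LINE_AA,3)
def render(p):
    x,y,a=p; Rz=Ro.from_euler('z',a,degrees=True).as_matrix(); o=np.array([x,y,z0])
    W=lambda X:np.array(X)@Rz.T+o
    th=np.linspace(0,2*np.pi,90)[:-1]
    ring=lambda r,z:W(np.c_[r*np.cos(th),r*np.sin(th),0*th+z])
    o_=np.zeros_like(m)
    for z in(0,6,12):P(o_,ring(62,z),255)
    i1=np.zeros_like(m);i2=i1.copy();P(i1,ring(51,0),255);P(i2,ring(51,12),255)
    o_[(i1&i2)>127]=0
    for k in range(4):
        Q=Ro.from_euler('z',45+90*k,degrees=True).as_matrix()
        for z in(0,9):P(o_,W(np.array([[0,-6,z],[54,-6,z],[54,6,z],[0,6,z]])@Q.T),255)
    sq=lambda h,z:np.array([[h,h,z],[-h,h,z],[-h,-h,z],[h,-h,z]])
    pts=proj(c,W(np.r_[sq(21,0),sq(21,60)])).astype(np.float32)
    cv2.fillPoly(o_,[np.round(cv2.convexHull(pts)*S).astype(np.int32)],255,cv2.LINE_AA,3)
    t1=np.zeros_like(m);t2=t1.copy();P(t1,W(sq(10.5,0)),255);P(t2,W(sq(10.5,60)),255)
    o_[(t1&t2)>127]=0
    return o_
mb=cv2.GaussianBlur(m,(0,0),1.5).astype(float)
f=lambda p:np.abs(cv2.GaussianBlur(render(p),(0,0),1.5)-mb).sum()/255
best=min((minimize(f,[x0[0],x0[1],a],method='Nelder-Mead',options=dict(initial_simplex=[[x0[0]+i,x0[1]+j,a+k] for i,j,k in((0,0,0),(4,0,0),(0,4,0),(0,0,5))])) for a in(x0[2]-4,x0[2]+4)),key=lambda q:q.fun)
print(best.x.round(2),best.fun,(m>0).sum())
E
python3 fitw.py w1 534 -243 -12
```

```text
[ 533.48 -241.99  -13.61] 1621.8823529411766 6838
```

```bash
cat >> fitw.py <<'E'
R_=render(best.x); print("model only",((R_>127)&(m==0)).sum(),"mask only",((R_<128)&(m>0)).sum())
ov=im.copy(); ov[(R_>127)&(m==0)]=(255,255,0); ov[(R_<128)&(m>0)]=(0,255,0)
u,v=[int(q) for q in uv]; k=ov[max(v-85,0):v+85,u-85:u+85]; cv2.imwrite(f"pics/{n}_ov.png",cv2.resize(k,None,fx=3,fy=3))
E
python3 fitw.py w1 534 -243 -12
```

```text
[ 533.48 -241.99  -13.61] 1621.8823529411766 6838
model only 1609 mask only 1
```

View pics/w1_ov.png

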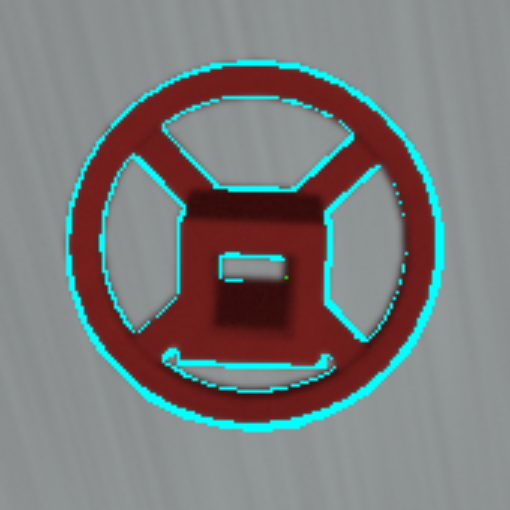

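The fit is symmetric; the cyan border is only rasterisation width. Hub centre is about (533.5, −242.0) with yaw −13.6°. I'll descend and grip.

play_rows(moves=[[[0,-0.002,0.03],1.6,1],[[0,-0.002,0.07],1.6,1],[[0,-0.002,0.1],1.6,1],[[0,-0.002,0.114],1.6,1],[[0,-0.002,0.114],1.6,0.3],[[0,-0.002,0.114],1.6,0.2],[[0,-0.002,0.114],1.6,0.2],[[0,-0.002,0.114],1.6,0.2],[[0,-0.002,0.114],1.6,0.2]], newtons=60)

```text
clock: 2.52
position: [533.9, -244.6, 22.8]
tool_rot: [0.787, 0.617, 0.001, 0.002]
force: [-3.7, 0.5, 16.5]
width: 0.202
```

```bash
python3 look.py w2
```

```text
2.525 [ 533.9 -244.6   22.8] yaw 76.19 z [ 0.0038 -0.002  -1.    ] [-0.43  0.5   1.84 -0.    0.79 -0.19] [-3.7  0.5 16.5] 0.20209839684908004
```

View pics/w2.png

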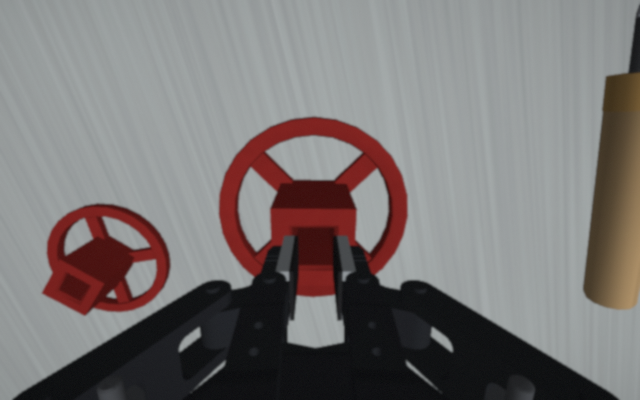

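The picture shows the fingertips resting on the hub's top face, with their corners near (292,237) and (345,237), rather than beside it. Two checks agree that the real tips sit about 37 mm behind the stated TCP: the contact (TCP z 22.8 against hub top 60, 16 N up) and the finger geometry in w1. I'll lift, reopen, go down about 31 mm deeper, and check the force before closing.

play_rows(moves=[[[0,0,-0.02],0,0.2],[[0,0,-0.03],0,1],[[0,0,-0.03],0,1],[[0,0,-0.03],0,1],[[0,0,-0.02],0,1],[[0,0,0.0],0,1],[[0,0,0.01],0,1],[[0,0,0.02],0,1],[[0,0,0.02],0,1]])

```text
clock: 3.7
position: [531.5, -243.4, -1.0]
tool_rot: [0.787, 0.617, -0.0, -0.001]
force: [0.8, -0.6, -0.0]
width: 1.003
```

```bash
python3 look.py w3;  python3 fitw.py w3 533.5 -242 -13.6
```

```text
3.7 [ 531.5 -243.4   -1. ] yaw 76.18 z [-1.4e-03  6.0e-04 -1.0e+00] [-0.43  0.54  1.85  0.    0.75 -0.19] [ 0.8 -0.6 -0. ] 1.0031003048790206
[ 532.8  -243.43  -14.02] 10247.874509803922 15779
model only 10204 mask only 42
```

View pics/w3.png

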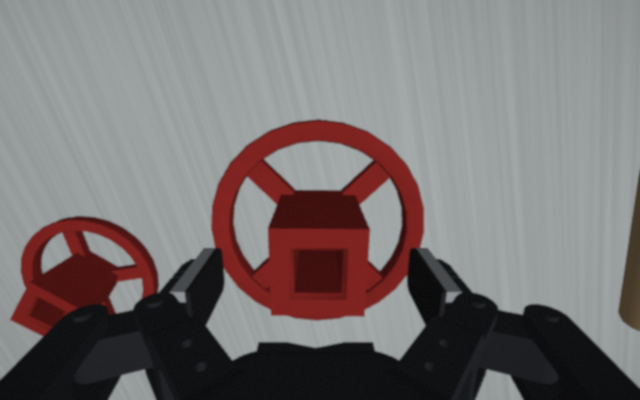

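Nothing is touching and the open fingers straddle the hub. I'll go 14 mm deeper and close.

play_rows(moves=[[[0,0,0.007],0,1],[[0,0,0.014],0,1],[[0,0,0.014],0,0.3],[[0,0,0.014],0,0.3],[[0,0,0.014],0,0.3],[[0,0,0.014],0,0.3],[[0,0,0.014],0,0.3]], newtons=60)

```text
clock: 4.62
position: [532.5, -243.8, -13.7]
tool_rot: [0.787, 0.617, 0.0, 0.0]
force: [0.9, 0.0, 3.5]
width: 0.482
```

```bash
python3 look.py w4
```

```text
4.625 [ 532.5 -243.8  -13.7] yaw 76.18 z [ 8.e-04 -4.e-04 -1.e+00] [-0.43  0.56  1.86  0.    0.72 -0.19] [0.9 0.  3.5] 0.4824957327199347
```

Gripped at width 0.48 (about 41 mm). I'll lift, carry the wheel over high, and hover short of the valve so the wrist camera can see the spindle past the wheel.

play_rows(moves=[[[0,0,-0.03],0,0.3],[[0,0,-0.08],0,0.3],[[0.03,-0.01,-0.13],-2,0.3],[[0.075,-0.025,-0.164],-5,0.3],[[0.125,-0.042,-0.164],-8,0.3],[[0.175,-0.059,-0.164],-11,0.3],[[0.225,-0.076,-0.164],-15,0.3],[[0.275,-0.092,-0.164],-15,0.3],[[0.313,-0.105,-0.164],-15,0.3],[[0.313,-0.105,-0.164],-15,0.3]])

```text
clock: 5.92
position: [503.7, 87.7, 149.3]
tool_rot: [0.699, 0.716, -0.0, -0.001]
force: [-0.2, -0.4, -2.8]
width: 0.48
```

```bash
python3 look.py w5
```

```text
5.925 [503.7  87.7 149.3] yaw 91.37 z [-1.6e-03  2.0e-04 -1.0e+00] [0.17 0.23 1.92 0.   1.   0.14] [-0.2 -0.4 -2.8] 0.48025172880943107
```

View pics/w5.png

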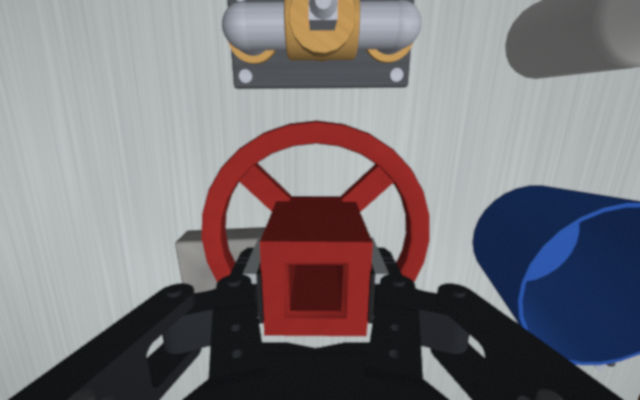

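The held wheel is square in the fingers. The valve is at the image top, with the spindle tip near (323,5) and partly cut off. I'll move 40 mm forward for a full view.

play_rows(moves=[[[0.02,0,0],0,0.3],[[0.04,0,0],0,0.3],[[0.04,0,0],0,0.3],[[0.04,0,0],0,0.3]])

```text
clock: 6.48
position: [503.8, 124.2, 149.6]
tool_rot: [0.7, 0.714, -0.001, -0.0]
force: [0.1, -0.3, -3.7]
width: 0.49
```

```bash
python3 look.py w6; python3 - <<'E'
from h import *
im=cv2.imread("pics/w6.png"); a=cv2.resize(im[0:150,230:430],(800,600),interpolation=cv2.INTER_CUBIC)
cv2.imwrite("pics/w6c.png",np.clip(a*1.2,0,255).astype(np.uint8))
E
```

```text
6.475 [503.8 124.2 149.6] yaw 91.16 z [-8.e-04 -7.e-04 -1.e+00] [ 0.24  0.24  1.9  -0.    1.    0.22] [ 0.1 -0.3 -3.7] 0.4897822025143463
```

View pics/w6c.png

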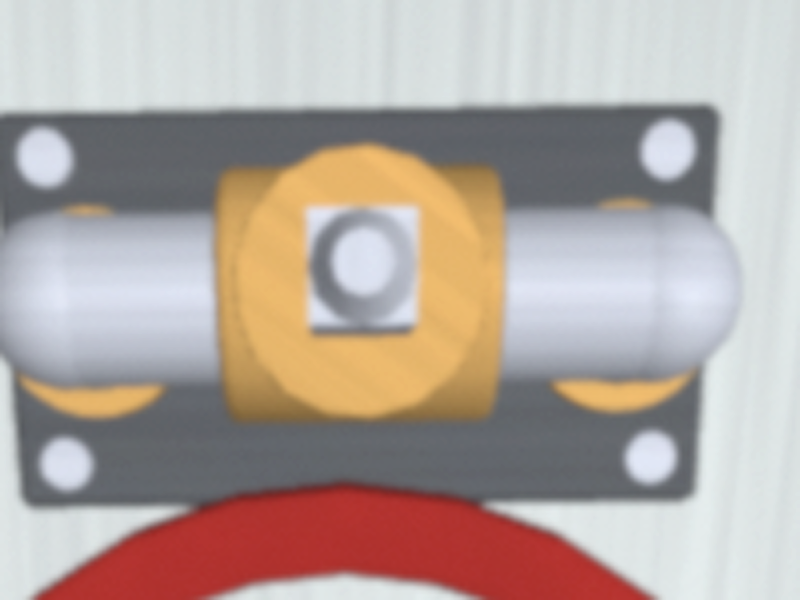

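```bash
sed -i 's/,90,255,-1)/,200,255,-1)/; s/^mb=/L=int(sys.argv[6]) if len(sys.argv)>6 else 400\nmb=/; s/-mb)\.sum/-mb)[:L].sum/' fitw.py
python3 fitw.py w6 504.5 124.5 1 163.3 235
python3 - <<'E'
from h import *
d=np.load("pics/w6.npz"); c=(d['K'],d['R'],d['t'])
q=lambda u,v:(230+u/4-.375,v/4-.375)
for uv,z in [((363,260),117),((362.5,266),110),((360,281),80),((307,206),110),((419,206),110)]: print(z,toworld(c,q(*uv),z).round(1))
t=cam("top")
print("top tip",toworld(t,(234.6,235.8),117).round(1))
print("hub top centre w6~w5 tool", end=' ')
d=np.load("pics/w5.npz"); c=(d['K'],d['R'],d['t']); print((toworld(c,(316.5,287),223)-[503.7,87.7,0]).round(1))
E
```

```text
[503.89 125.52   1.12] 1400.8509803921568 25030
model only 5386 mask only 51
117 [505.2 220.4 117. ]
110 [505.3 220.2 110. ]
80 [505.2 220.8  80. ]
110 [496.1 229.  110. ]
110 [514.2 229.4 110. ]
top tip [505.7 215.7 117. ]
hub top centre w6~w5 tool [  0.6   3.9 223. ]
```

The wrist view gives the spindle axis at (505.2, 220.5) with its flats at about +1.3°. The held wheel is at TCP + (0.1, 1.3) with yaw 1.1°, so the target TCP is about (505.1, 219.2). My coarse top-view guess of the tip disagrees by about 4 mm, so I'll descend in stages and watch the force.

play_rows(moves=[[[0.03,0.001,0],0,0.3],[[0.06,0.002,0],0,0.3],[[0.08,0.003,0],0,0.3],[[0.093,0.003,0],0,0.3],[[0.093,0.003,0.01],0,0.3],[[0.093,0.003,0.02],0,0.3],[[0.093,0.003,0.03],0,0.3],[[0.093,0.003,0.03],0,0.3],[[0.093,0.003,0.03],0,0.3]])

```text
clock: 7.65
position: [505.2, 218.2, 119.9]
tool_rot: [0.7, 0.714, -0.0, -0.0]
force: [-0.3, -0.2, -3.7]
width: 0.483
```

```bash
python3 look.py w7; python3 - <<'E'
from h import *
s=ctrl.read_state(); print(s['position'].round(1),s['joint_vel'].round(3))
t=ctrl.camera("top"); cv2.imwrite("pics/t7.png",t[:,:,::-1])
E
python3 fitw.py w7 505 220 1 133 235
```

```text
7.65 [505.2 218.2 119.9] yaw 91.16 z [-0. -0. -1.] [ 0.4   0.32  1.86 -0.    0.96  0.38] [-0.3 -0.2 -3.7] 0.48266659318578153
[505.4 218.4 120.1] [ 0.002 -0.004 -0.004  0.001  0.    -0.   ]
[505.39 219.61   0.65] 1121.7058823529412 25263
model only 4880 mask only 34
```

play_rows(moves=[[[0.001,0,0.008],0,0.3],[[0.001,0,0.016],0,0.3],[[0.001,0,0.02],0,0.3],[[0.001,0,0.024],0,0.3],[[0.001,0,0.024],0,0.3]])

```text
clock: 8.38
position: [504.8, 219.1, 95.5]
tool_rot: [0.7, 0.714, -0.0, -0.0]
force: [0.3, -0.4, -4.3]
width: 0.485
```

```bash
python3 look.py w8
```

```text
8.375 [504.8 219.1  95.5] yaw 91.19 z [-7.e-04 -6.e-04 -1.e+00] [ 0.41  0.36  1.88 -0.    0.91  0.39] [ 0.3 -0.4 -4.3] 0.4851166352358286
```

The cone is inside the bore with no contact force. Continuing down.

play_rows(moves=[[[0,0,0.005],0,0.3],[[0,0,0.01],0,0.3],[[0,0,0.015],0,0.3],[[0,0,0.02],0,0.3],[[0,0,0.02],0,0.3]])

```text
clock: 9.05
position: [504.8, 219.1, 75.2]
tool_rot: [0.7, 0.714, -0.0, -0.0]
force: [0.9, -4.8, -5.4]
width: 0.479
```

```bash
python3 look.py w9; python3 fitw.py w9 505 220 1 89 235
```

```text
9.05 [504.8 219.1  75.2] yaw 91.18 z [-8.e-04 -6.e-04 -1.e+00] [ 0.41  0.38  1.89 -0.    0.86  0.39] [ 0.9 -4.8 -5.4] 0.4793135343296551
[5.0483e+02 2.2049e+02 9.0000e-02] 1058.9764705882353 25223
model only 5174 mask only 35
```

It is sliding on, with a small side force (−4.8 N in y). I'll relieve that by 1 mm and press home.

play_rows(moves=[[[-0.001,0,0.003],0,0.3],[[-0.001,0,0.006],0,0.3],[[-0.001,0,0.009],0,0.3],[[-0.001,0,0.011],0,0.3],[[-0.001,0,0.011],0,0.3],[[-0.001,0,0.011],0,0.3]])

```text
clock: 9.85
position: [505.3, 218.9, 66.2]
tool_rot: [0.7, 0.714, 0.0, -0.0]
force: [-5.7, -1.2, 12.6]
width: 0.487
```

```bash
python3 look.py w10; python3 fitw.py w10 505 220 1 80 235
```

```text
9.85 [505.3 218.9  66.2] yaw 91.17 z [ 5.e-04  7.e-04 -1.e+00] [0.41 0.4  1.9  0.   0.84 0.38] [-5.7 -1.2 12.6] 0.4866651227865844
[505.67 220.17   0.98] 1025.556862745098 24944
model only 5504 mask only 64
```

The wheel seats at TCP z 66.2, which puts the underside at about 80 mm, on the shoulder. Now I'll turn it anticlockwise, which is a negative turn about the tool z.

play_rows(moves=[[[0,0,-0.001],0,0.3],[[0,0,-0.001],-8,0.3],[[0,0,-0.001],-16,0.3],[[0.0,0.0,-0.001],-25,0.3],[[0.0,0.001,-0.001],-34,0.3],[[0.001,0.001,-0.001],-43,0.3],[[0.001,0.001,-0.001],-52,0.3],[[0.001,0.001,-0.001],-61,0.3],[[0.001,0.001,-0.001],-70,0.3],[[0.001,0.001,-0.001],-78,0.3]])

```text
clock: 11.15
position: [506.9, 219.1, 66.3]
tool_rot: [0.092, 0.996, -0.0, 0.001]
force: [1.2, -3.5, 1.9]
width: 0.487
```

play_rows(moves=[[[0,0,0],-8,0.3],[[0,0,0],-16,0.3],[[0,0,0],-18,0.3],[[0,0,0],-18,0.3],[[0,0,0],-18,0.3]])

```text
clock: 11.78
position: [506.8, 219.7, 66.3]
tool_rot: [-0.062, 0.998, 0.0, 0.001]
force: [2.3, -0.8, 4.1]
width: 0.48
```

```bash
python3 look.py w11; python3 fitw.py w11 505 220 96 80 235
```

```text
11.775 [506.8 219.7  66.3] yaw -172.91 z [ 1.4e-03  4.0e-04 -1.0e+00] [ 0.41  0.4   1.9  -0.    0.85 -1.29] [ 2.3 -0.8  4.1] 0.48031890798245325
[506.39 220.32  96.49] 1175.9960784313726 24864
model only 5555 mask only 61
```

The wheel has turned about 95° and is still at home height. I'll release, retreat straight up, and check.

play_rows(moves=[[[0,0,0],0,0.7],[[0,0,0],0,1],[[0,0,0],0,1],[[0,0,0],0,1],[[0,0,-0.02],0,1],[[0,0,-0.05],0,1],[[0,0,-0.09],0,1],[[0,0,-0.13],0,1],[[0,0,-0.13],0,1],[[0,0,-0.13],0,1]])

```text
clock: 13.08
position: [505.7, 219.3, 195.4]
tool_rot: [-0.063, 0.998, -0.0, -0.0]
force: [-0.6, -0.3, 0.5]
width: 1.001
```

```bash
python3 look.py w12; python3 fitw.py w12 505 220 96 80; python3 - <<'E'
from h import *
cv2.imwrite("pics/s12.png",ctrl.camera("scene")[:,:,::-1])
a=cv2.imread("pics/w12.png"); b=cv2.imread("pics/s12.png")
cv2.imwrite("pics/f.png",np.vstack([a[0:300],b[80:380]])[:, :])
E
```

```text
13.075 [505.7 219.3 195.4] yaw -172.82 z [-5.e-04 -1.e-04 -1.e+00] [ 0.41  0.24  1.79  0.    1.11 -1.29] [-0.6 -0.3  0.5] 1.0009900205188411
[506.46 220.27  95.85] 1568.721568627451 8038
model only 1558 mask only 16
```

View pics/f.png

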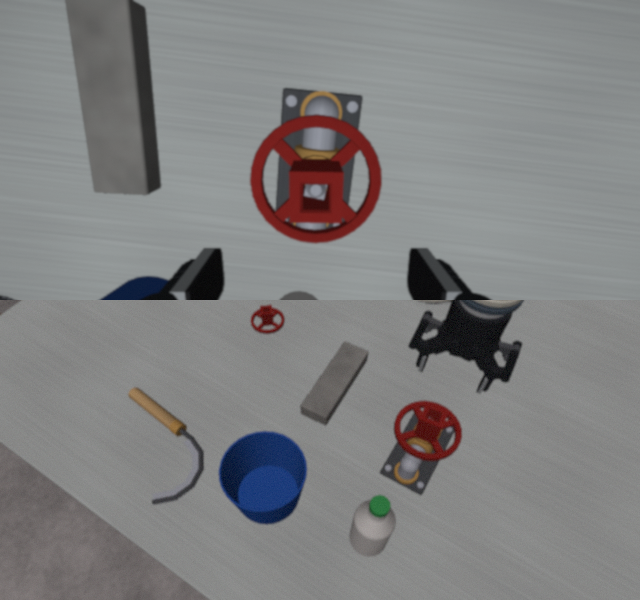

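The spindle tip shows in the bore at (316,190), and the wheel sits level with a fitted yaw of 96°. The gripper is clear and the bystanders are at their original pixels. Handing in.

```bash
python3 - <<'E'
from station import ctrl
print(ctrl.hand_in(), ctrl.read_state()['clock'])
E
```

```text
the job is handed in; nothing more can be done
the job is handed in; nothing more can be done
```

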